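Dock the power modules and set the channel selector

ROBOT

A 6-joint arm with a two-finger parallel gripper is mounted at the origin on the work surface. World frame = base frame: x ahead of the robot, y to its left, z up, the work surface at z = 0. Lengths are in m, angles in rad, forces in N, time in s.
With the tool pointing down it reaches from about 0.25 to 0.775 m from the base axis. Payload 8.9 kg.
Tool frame: the origin (TCP) lies on the centre line of the jaws, within the pads' length; the fingertips stand 17 mm ahead of it and the grasp point (between the pads) lies 2 mm behind it; z points along the fingers, y is the line along which they close (so a half turn about z gives the same grasp; the last joint's range is limited). The gripper opens to 85 mm and grips with 20 to 120 N. Pads are 22 mm wide; open, the fingers measure 114 mm over their backs; the gripper's body (76 mm by 85 mm) begins 54 mm behind the grasp point. The pads swing forward as they close: fully open they stand 13 mm farther back than shut.
Start: joints at [-1.243, 0.291, -0.153, 1.127, 0, 1.431], TCP at [0.236, -0.469, 0.248] pointing down, gripper open.
Joint ranges: [-2.52, 2.52], [-0.91, 1.74], [-1.3, 1.37], [-1.96, 2.02], [-1.52, 1.47], [-3.14, 3.14]. Speed limits (rad/s): [2.22, 2.22, 2.79, 3.14, 3.14, 3.14].

INTERFACE

Orientations are given as a unit quaternion [w, x, y, z].
In Python, from rig import ctrl gives the robot as it stands. The module is installed in compiled form; this text tells all that it offers.
- The arm moves only by the tool step_arm, never from a script. Its argument "series" is text: rows parted by semicolons, each of 7 numbers parted by spaces: the shift along the world's x, y, z normalised to -1 to 1, where 1 is 75 cm, then the turn, a rotation vector about the world's x, y, z normalised to -1 to 1, where 1 is 360 degrees, then the opening, from 0 (shut) to 1 (fully open). In form: x y z ax ay az fingers; .... A call has 1 to 5 rows; each row is the pose to reach, as a shift and turn from the pose commanded when the call began, turning the shorter way round; what a row does not reach only later rows make up. A row lasts 1/8 s, in which the tool goes at most 62.5 mm and 10.7 degrees, less where a joint would pass 70% of its speed; a pose out of reach is approached as far as the arm can. A call with a number of a shift or a turn outside -1 to 1 is refused whole. A call with a gripper value outside its range is refused whole. The fingers move at their own pace and stop on an object; "squeeze" is the grip in N (left out, the last holds). Time passes only in rows, so rows that repeat a pose let the fingers close. It gives the time, the measured TCP pose, the force, the opening and the grip force at its end, in the units of the state.
- ctrl.observe(): the state, without advancing time (a new reading comes with each control period).
- ctrl.grab_frame(name): name is "side" or "top"; returns the picture (480x640x3 uint8, red, green, blue); there is no depth.
- ctrl.camera_model(name): a dict with "fx", "fy", "cx", "cy" (pixels), "R" (3x3) and "t" (3): a world point X has camera coordinates R X + t. Camera axes: x right, y down, z forward; pixel columns grow to the right and rows downward; lengths in m; the calibration is good to about 2 mm. A picture is of the moment at which its call begins. camera_model takes no time and is no camera call.
- ctrl.hand_in(): hands the job in; it is judged then, once.
The state is a dict: "t": time; "joints": joint angles; "joint_velocities": joint speeds; "joint_torque": joint torques, N m; "ee_pos": TCP position; "orientation": TCP orientation; "force": force on the tool from outside, world axes, zero at the start; "torque": the same for the moment, N m; "grip_width": opening from 0.0 (shut) to 1.0 (fully open); "grasp_force": force on a finger pad.
Only numpy, scipy, OpenCV 4.12 (cv2) and the standard library are available. Lean on these libraries where they do the work, as an engineer would, in place of code of your own. Each camera call takes 0.05 s, during which the arm holds its last target. There are 200 camera calls.

TASK

Get the burn-in dock ready: first turn the blank selector back to its anticlockwise end stop, then, with the selector still there, slide every module on the bench onto a rail of its own, up to the rail's end stop so that the side plungers hold it. Then turn the selector clockwise from its stop, one click for each module you have docked. Leave the jar and the screwdriver where they are.

Things in the scene. Friction and masses are not known exactly. Their poses are not given: they have to be found in the camera images.
- module1: one of three identical modules, two or three of which are present: black sled 64 (its x) x 48 (y) x 34 mm high with a blue board on it (parts up to 39 mm) and amid it a grey grip block 30 (x) x 20 (y) mm rising to 70 mm; 0.16 to 0.28 kg; stands on the bench, origin at the centre of its underside, z up. Both ends are alike: it fits a rail either way round
- module2: module like module1. Along its x the underside of each is an open channel 30 mm wide, from 5 to 16 mm above the underside, closed below by two lips that leave a slot 20 mm wide: it can only be slid on from a rail's end. A window in the middle of each channel wall takes a plunger of the dock
- module3: module like module1 and module2
- dock: grey plate fixed on the bench, 12 mm thick, from x = -85 to +68 mm and y = -125 to +125 mm of its origin on the bench, with three parallel T-rails along x at y = -75, 0 and +75 mm. Each has a pointed nose at its open end towards the robot (tip at x = -36 mm; nothing stands on the plate before it) and a black stop block, 50 wide and up to 44 mm above the bench, at the other end (face at x = +50 mm)
- shoe0 (a point): origin of a module that is home on the rail at the dock's y = -75 mm, resting on the rail head 16 mm above the bench; axes as the dock's, +x is the sliding direction, towards the stop. Polished rail: head 27 mm wide, 8 mm thick, top 32 mm above the bench, neck 16 mm wide: in the channel it has 1.5 mm play on either side and 3 mm in height
- shoe1 (a point): the same for the rail at y = 0. Two sprung brass plungers in the sides of each rail head rub on the module from about 38 mm before home on (4 to 6 N to press them in, 2 to 4 N from there on) and snap into its windows when it is home, its end within 1 mm of the stop; they then hold it
- shoe2 (a point): the same for the rail at y = +75 mm. To go on, a module starts with its origin 88 mm or more before this kind of point along x, in line with the rail, and best 1 to 2 mm higher than the point (middle of the play in height)
- selector (a joint): blank selector knob on a grey case (110 x 110 x 50 mm, fixed on the bench): angle in rad, 0 at the anticlockwise end stop (seen from above), growing clockwise to 3.67 at the other stop; it clicks into a detent every 0.524 rad (30 degrees), the stop itself being the first resting place (zero clicks). Turning takes up to about 0.12 N m; let go between clicks, it falls into the nearest one
- selector_grip (a point): centre of the selector's bar grip, 80 mm above the bench; the bar is 46 mm long along this point's x, 14 mm thick along its y, and reaches from 18 mm below to 14 mm above this point; it is plain, both ends alike; below it a disc of 48 mm diameter. It turns about the vertical through this point
- flux: bystander: jar, 48 mm across, 90 mm high; origin under its centre
- driver: bystander: screwdriver lying on the bench beyond the dock, 170 mm long along its x; origin under its middle
Not all that is in view belongs to the job. Of the things that look like the part that bears selector, the smallest one is meant.

How it is judged:
On the way, in this order (a step that is already met when the one before it is completed fails the run):
1. the selector rests at its anticlockwise end stop (value of joint selector below 0.12 rad), for 0.2 s.
2. every module present is home on a rail, with the selector still at its stop (((x of module1 in the frame of shoe0 between -0.003 and 0.003 m and y of module1 in the frame of shoe0 between -0.003 and 0.003 m and z of module1 in the frame of shoe0 between -0.002 and 0.004 m and angle between the x axis of module1 and the x axis of shoe0, either way round below 0.06 rad) or (x of module1 in the frame of shoe1 between -0.003 and 0.003 m and y of module1 in the frame of shoe1 between -0.003 and 0.003 m and z of module1 in the frame of shoe1 between -0.002 and 0.004 m and angle between the x axis of module1 and the x axis of shoe1, either way round below 0.06 rad) or (x of module1 in the frame of shoe2 between -0.003 and 0.003 m and y of module1 in the frame of shoe2 between -0.003 and 0.003 m and z of module1 in the frame of shoe2 between -0.002 and 0.004 m and angle between the x axis of module1 and the x axis of shoe2, either way round below 0.06 rad)) and ((x of module2 in the frame of shoe0 between -0.003 and 0.003 m and y of module2 in the frame of shoe0 between -0.003 and 0.003 m and z of module2 in the frame of shoe0 between -0.002 and 0.004 m and angle between the x axis of module2 and the x axis of shoe0, either way round below 0.06 rad) or (x of module2 in the frame of shoe1 between -0.003 and 0.003 m and y of module2 in the frame of shoe1 between -0.003 and 0.003 m and z of module2 in the frame of shoe1 between -0.002 and 0.004 m and angle between the x axis of module2 and the x axis of shoe1, either way round below 0.06 rad) or (x of module2 in the frame of shoe2 between -0.003 and 0.003 m and y of module2 in the frame of shoe2 between -0.003 and 0.003 m and z of module2 in the frame of shoe2 between -0.002 and 0.004 m and angle between the x axis of module2 and the x axis of shoe2, either way round below 0.06 rad)) and ((x of module3 in the frame of shoe0 between -0.003 and 0.003 m and y of module3 in the frame of shoe0 between -0.003 and 0.003 m and z of module3 in the frame of shoe0 between -0.002 and 0.004 m and angle between the x axis of module3 and the x axis of shoe0, either way round below 0.06 rad) or (x of module3 in the frame of shoe1 between -0.003 and 0.003 m and y of module3 in the frame of shoe1 between -0.003 and 0.003 m and z of module3 in the frame of shoe1 between -0.002 and 0.004 m and angle between the x axis of module3 and the x axis of shoe1, either way round below 0.06 rad) or (x of module3 in the frame of shoe2 between -0.003 and 0.003 m and y of module3 in the frame of shoe2 between -0.003 and 0.003 m and z of module3 in the frame of shoe2 between -0.002 and 0.004 m and angle between the x axis of module3 and the x axis of shoe2, either way round below 0.06 rad)) and value of joint selector below 0.12 rad), for 0.2 s.
At the end, for the whole second after the job is handed in: every module present is home on a rail of its own (within 3 mm along and across, within 2 mm below and 4 mm above the home point, within 0.06 rad) and at rest, and the selector rests at as many clicks from its anticlockwise stop as modules are present (2 or 3; within 0.15 rad) (((x of module1 in the frame of shoe0 between -0.003 and 0.003 m and y of module1 in the frame of shoe0 between -0.003 and 0.003 m and z of module1 in the frame of shoe0 between -0.002 and 0.004 m and angle between the x axis of module1 and the x axis of shoe0, either way round below 0.06 rad) or (x of module1 in the frame of shoe1 between -0.003 and 0.003 m and y of module1 in the frame of shoe1 between -0.003 and 0.003 m and z of module1 in the frame of shoe1 between -0.002 and 0.004 m and angle between the x axis of module1 and the x axis of shoe1, either way round below 0.06 rad) or (x of module1 in the frame of shoe2 between -0.003 and 0.003 m and y of module1 in the frame of shoe2 between -0.003 and 0.003 m and z of module1 in the frame of shoe2 between -0.002 and 0.004 m and angle between the x axis of module1 and the x axis of shoe2, either way round below 0.06 rad)) and ((x of module2 in the frame of shoe0 between -0.003 and 0.003 m and y of module2 in the frame of shoe0 between -0.003 and 0.003 m and z of module2 in the frame of shoe0 between -0.002 and 0.004 m and angle between the x axis of module2 and the x axis of shoe0, either way round below 0.06 rad) or (x of module2 in the frame of shoe1 between -0.003 and 0.003 m and y of module2 in the frame of shoe1 between -0.003 and 0.003 m and z of module2 in the frame of shoe1 between -0.002 and 0.004 m and angle between the x axis of module2 and the x axis of shoe1, either way round below 0.06 rad) or (x of module2 in the frame of shoe2 between -0.003 and 0.003 m and y of module2 in the frame of shoe2 between -0.003 and 0.003 m and z of module2 in the frame of shoe2 between -0.002 and 0.004 m and angle between the x axis of module2 and the x axis of shoe2, either way round below 0.06 rad)) and ((x of module3 in the frame of shoe0 between -0.003 and 0.003 m and y of module3 in the frame of shoe0 between -0.003 and 0.003 m and z of module3 in the frame of shoe0 between -0.002 and 0.004 m and angle between the x axis of module3 and the x axis of shoe0, either way round below 0.06 rad) or (x of module3 in the frame of shoe1 between -0.003 and 0.003 m and y of module3 in the frame of shoe1 between -0.003 and 0.003 m and z of module3 in the frame of shoe1 between -0.002 and 0.004 m and angle between the x axis of module3 and the x axis of shoe1, either way round below 0.06 rad) or (x of module3 in the frame of shoe2 between -0.003 and 0.003 m and y of module3 in the frame of shoe2 between -0.003 and 0.003 m and z of module3 in the frame of shoe2 between -0.002 and 0.004 m and angle between the x axis of module3 and the x axis of shoe2, either way round below 0.06 rad)) and linear speed of each of module1, module2, module3 below 0.02 m/s and ((((height (world z) of module1 below -5 m and height (world z) of selector_grip above -5 m) or (height (world z) of module2 below -5 m and height (world z) of selector_grip above -5 m) or (height (world z) of module3 below -5 m and height (world z) of selector_grip above -5 m)) and value of joint selector between 0.897198 and 1.1972 rad) or (not (height (world z) of module1 below -5 m and height (world z) of selector_grip above -5 m) and not (height (world z) of module2 below -5 m and height (world z) of selector_grip above -5 m) and not (height (world z) of module3 below -5 m and height (world z) of selector_grip above -5 m) and value of joint selector between 1.4208 and 1.7208 rad))); the robot touches nothing.
It fails at once if the jar is shifted by more than 30 mm (distance of flux from where it was at the start of the episode above 0.03 m).
It fails at once if the screwdriver is shifted by more than 30 mm (distance of driver from where it was at the start of the episode above 0.03 m).
Of module1, module2, module3 only 2 to 3 are there at a start; the rules pass over those that are not, and their reading is None.
At some moment in a run one of module1, module2, module3 may be knocked a few centimetres aside while the robot is not near it.
It also fails if it takes over 210 s, if anything falls off the work surface, if the arm or the gripper's body presses on something with over 40 N, if the wrist force passes 120 N, or if a joint passes its speed limit or range.

## Working session

There is one attempt and no reset: what is moved stays moved. The work goes in short steps, Python scripts to look and compute and a tool call to move; the robot and the scene stay as the last step left them, time stands still between calls to the robot, and variables do not carry over. Pictures are saved under pics/ and viewed, at most 14 in all, crops included, and the job is handed in when it is done.

Besides the shell and the picture viewer there is one more tool, called after "Call:" as name(argument=value, ...) on one line, values as JSON. step_arm: Moves the arm, as the interface text tells. Its arguments: {"type":"object","properties":{"series":{"type":"string"},"squeeze":{"type":"number"}},"required":["series"]}

```bash
mkdir -p pics; cat > h.py <<'E'
import numpy as np, cv2
from rig import ctrl
def snap(n,f):
    im=ctrl.grab_frame(n); cv2.imwrite(f'pics/{f}.png',im[...,::-1]); return im
def ray(n,u,v,z):
    c=ctrl.camera_model(n);R=np.array(c['R']);t=np.array(c['t'])
    o=-R.T@t; d=R.T@np.array([(u-c['cx'])/c['fx'],(v-c['cy'])/c['fy'],1])
    return o+d*(z-o[2])/d[2]
def proj(n,X):
    c=ctrl.camera_model(n);p=np.array(c['R'])@np.array(X)+np.array(c['t'])
    return np.array([c['fx']*p[0]/p[2]+c['cx'],c['fy']*p[1]/p[2]+c['cy']])
E
python3 - <<'E'
from h import *
snap('top','t0');snap('side','s0')
for n in('top','side'):
    c=ctrl.camera_model(n);R=np.array(c['R']);print(n,c['fx'],(-R.T@np.array(c['t'])).round(3),R.round(2).tolist())
print(ctrl.observe())
E
```

```text
top 542.5474774429516 [0.347 0.079 1.253] [[-0.02, -1.0, 0.01], [-0.99, 0.02, -0.1], [0.1, -0.01, -0.99]]
side 564.0472135733966 [0.469 0.901 0.992] [[-1.0, -0.02, 0.01], [-0.02, 0.74, -0.67], [0.01, -0.67, -0.74]]
{'t': 0.1, 'joints': array([-1.24329371e+00,  2.91210539e-01, -1.54016729e-01,  1.12668407e+00,
       -1.06323259e-05,  1.43148777e+00]), 'joint_velocities': array([ 0.00030657, -0.00088044,  0.00193137, -0.00046293,  0.00024413,
       -0.00088037]), 'joint_torque': array([ 9.42720617e-04, -5.37978315e+01,  3.31917930e+01,  9.33750911e-03,
       -1.87928258e-04, -2.01250327e-05]), 'ee_pos': array([ 0.23615464, -0.46849744,  0.24780941]), 'orientation': array([-5.54539866e-04,  9.72884201e-01,  2.31292066e-01, -5.76748926e-05]), 'force': array([-1.10322039, -0.10446808, -0.23730076]), 'torque': array([-0.01907694,  0.03524829, -0.01779615]), 'grasp_force': 0.0, 'grip_width': 1.004176289898713}
```

View pics/t0.png

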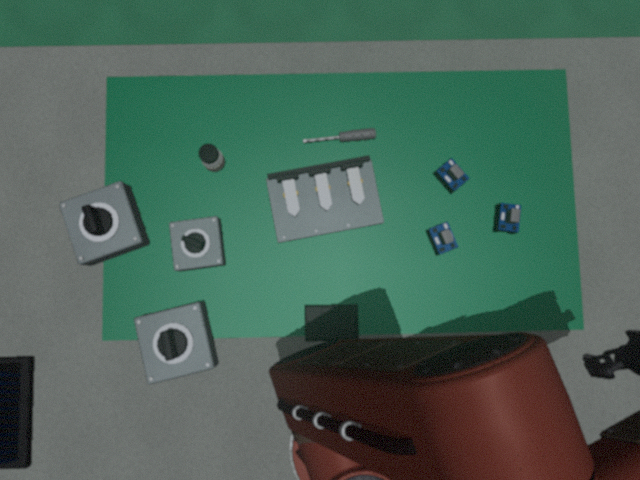

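View pics/s0.png

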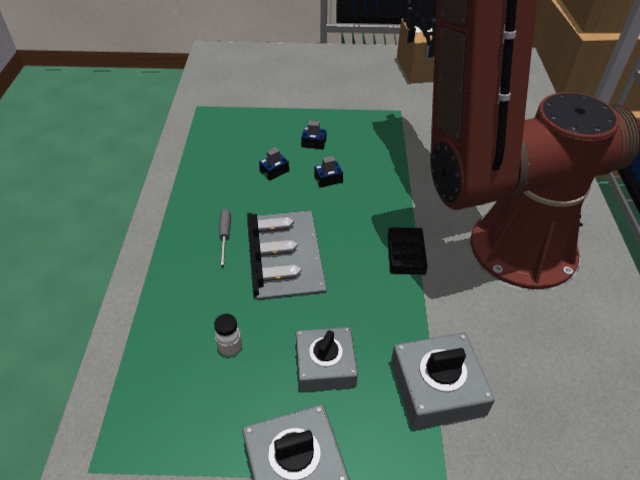

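The top view shows three modules at (452,176), (509,218) and (442,238). The dock is at (325,200), the small selector case at (195,243), the jar at (210,157) and the driver at (340,136). I'll zoom in for measurement.

```bash
python3 - <<'E'
from h import *
t=cv2.imread('pics/t0.png');s=cv2.imread('pics/s0.png')
def c(im,u,v,w,h,k): return cv2.resize(im[v:v+h,u:u+w],None,fx=k,fy=k,interpolation=cv2.INTER_CUBIC)
a=np.hstack([c(t,425,150,100,75+25,4),c(s,250,110,100,100,4)])
b=np.hstack([c(t,160,205,80,40+10,5),c(s,285,320,80,50,5)])
b=np.hstack([c(t,165,210,66,66,3)[:198],c(s,290,320,66,66,3),c(t,262,150,133,66+33,3)[:198]])[:, :800]
b=cv2.copyMakeBorder(b,0,0,0,800-b.shape[1],cv2.BORDER_CONSTANT)
cv2.imwrite('pics/z0.png',np.vstack([a,b]))
E
```

```text
(no output)
```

View pics/z0.png

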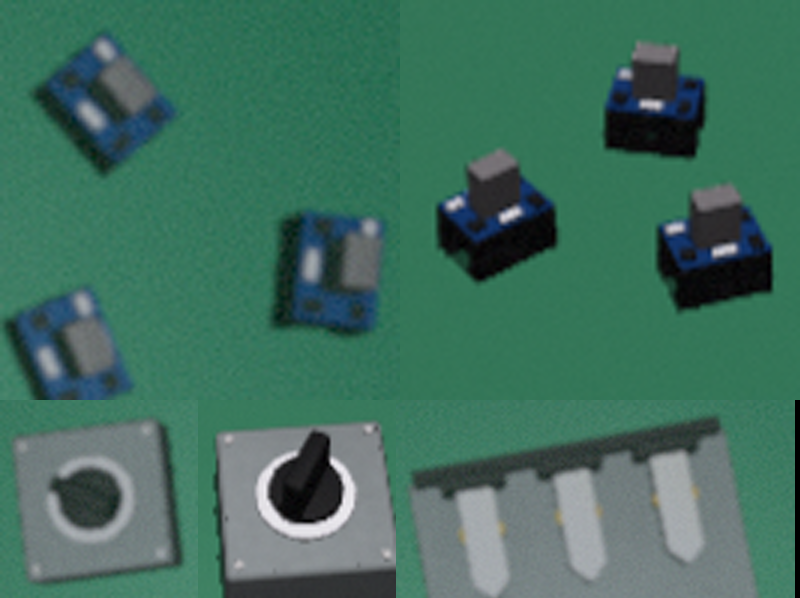

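The zoom shows the three modules, whose grip blocks and blue boards can be masked. The selector bar is dark on a dark disc, so it needs more contrast.

```bash
cat >> h.py <<'E'
def boards(n,im):
    hsv=cv2.cvtColor(im,cv2.COLOR_RGB2HSV)
    m=cv2.inRange(hsv,(100,110,25),(130,255,255))
    m=cv2.morphologyEx(m,cv2.MORPH_CLOSE,np.ones((3,3)))
    out=[]
    for c in cv2.findContours(m,cv2.RETR_EXTERNAL,cv2.CHAIN_APPROX_NONE)[0]:
        if cv2.contourArea(c)<60: continue
        P=np.array([ray(n,*p[0],0.034)[:2] for p in c])*1000
        (cx,cy),(w,h),a=cv2.minAreaRect(P.astype(np.float32))
        if w<h: a+=90
        a=(a+90)%180-90
        if abs(cx-450)<400: out.append((round(cx),round(cy),round(max(w,h)),round(min(w,h)),round(a,1)))
    return out
E
python3 - <<'E'
from h import *
T=cv2.imread('pics/t0.png')[...,::-1].copy();S=cv2.imread('pics/s0.png')[...,::-1].copy()
print(boards('top',T));print(boards('side',S))
# dock plate / case by grey low saturation
for n,im,z in(('top',T,.012),('side',S,.012)):
    hsv=cv2.cvtColor(im,cv2.COLOR_RGB2HSV)
    m=((hsv[...,1]<60)&(hsv[...,2]>75)).astype(np.uint8)*255
    m=cv2.morphologyEx(m,cv2.MORPH_OPEN,np.ones((3,3)))
    for c in cv2.findContours(m,cv2.RETR_EXTERNAL,cv2.CHAIN_APPROX_NONE)[0]:
        A=cv2.contourArea(c)
        if 1000<A<20000:
            for zz in(.012,.05):
                P=np.array([ray(n,*p[0],zz)[:2] for p in c])*1000
                print(n,zz,A,[np.round(x,1) for x in cv2.minAreaRect(P.astype(np.float32))])
def c(im,u,v,w,h,k): return cv2.resize(im[v:v+h,u:u+w],None,fx=k,fy=k,interpolation=cv2.INTER_CUBIC)
g=lambda im:(255*(im/255.)**.45).astype(np.uint8)
a=np.hstack([c(g(T),175,223,40,40,10),c(g(S),305,325,40,40,10)])
cv2.imwrite('pics/z1.png',a[...,::-1])
E
```

```text
[(175, 738, 41, 30, -88.0), (444, -234, 47, 21, -76.6), (477, -216, 34, 27, -68.2), (506, -380, 62, 45, -8.4), (593, -267, 45, 22, -51.7), (618, -239, 33, 26, -52.7)]
[(462, -233, 64, 47, 19.1), (608, -262, 63, 49, 38.2), (506, -384, 65, 46, 2.0)]
top 0.012 2316.5 [array([465.3, 335. ]), array([113.4, 113.1]), np.float64(6.5)]
top 0.05 2316.5 [array([461.7, 327.2]), array([109.9, 109.6]), np.float64(6.5)]
top 0.012 6428.0 [array([556.5,  37.5]), array([149. , 249.7]), np.float64(9.3)]
top 0.05 6428.0 [array([550.1,  38.8]), array([144.4, 242.1]), np.float64(9.3)]
side 0.012 5769.0 [array([514.9, 505.4]), array([154.8, 145.1]), np.float64(19.0)]
side 0.05 5769.0 [array([513.1, 520.7]), array([148.8, 139.5]), np.float64(19.0)]
side 0.012 2174.0 [array([461.7, 302.5]), array([113.3, 114.2]), np.float64(6.4)]
side 0.05 2174.0 [array([461.9, 325.7]), array([108.9, 109.7]), np.float64(6.4)]Traceback (most recent call last):
  File "<stdin>", line 13, in <module>
  File "h.py", line 6, in ray
    c=ctrl.camera_model(n);R=np.array(c['R']);t=np.array(c['t'])
ValueError: time passes only in moves, steps and waits
```

```bash
sed -i 's/^from rig import ctrl/from rig import ctrl\nCAM={n:ctrl.camera_model(n) for n in("top","side")}/; s/c=ctrl.camera_model(n)/c=CAM[n]/' h.py
python3 - <<'E'
from h import *
T=cv2.imread('pics/t0.png')[...,::-1].copy();S=cv2.imread('pics/s0.png')[...,::-1].copy()
for n,im,z in(('top',T,.012),('side',S,.012)):
    hsv=cv2.cvtColor(im,cv2.COLOR_RGB2HSV)
    m=((hsv[...,1]<70)&(hsv[...,2]>70)).astype(np.uint8)*255
    for c in cv2.findContours(m,cv2.RETR_EXTERNAL,cv2.CHAIN_APPROX_NONE)[0]:
        A=cv2.contourArea(c)
        if 3500<A<8000:
            P=np.array([ray(n,*p[0],.012)[:2] for p in c])*1000
            print(n,A,[np.round(x,1) for x in cv2.minAreaRect(P.astype(np.float32))])
    # rails: bright, in dock area
    m=((hsv[...,1]<60)&(hsv[...,2]>(135 if n=='top' else 150))).astype(np.uint8)*255
    for c in cv2.findContours(m,cv2.RETR_EXTERNAL,cv2.CHAIN_APPROX_NONE)[0]:
        if 100<cv2.contourArea(c)<1500:
            P=np.array([ray(n,*p[0],.032)[:2] for p in c])*1000
            print('r',n,[np.round(x,1) for x in cv2.minAreaRect(P.astype(np.float32))], np.round(P[P[:,0].argmin()]))
for n,u,v in(('top',195,242.3),('side',325.7,350.3)): print(ray(n,u,v,.05),ray(n,u,v,.062))
def c(im,u,v,w,h,k): return cv2.resize(im[v:v+h,u:u+w],None,fx=k,fy=k,interpolation=cv2.INTER_CUBIC)
g=lambda im:(255*(im/255.)**.45).astype(np.uint8)
a=np.hstack([c(g(T),175,223,40,40,10),c(g(S),305,325,40,40,10)])
cv2.imwrite('pics/z1.png',a[...,::-1])
E
```

```text
top 6505.0 [array([557.8,  37.7]), array([152.5, 250.9]), np.float64(9.2)]
r top [array([242.1, 382.3]), array([91.3, 90.4]), np.float64(44.6)] [197. 377.]
r top [array([464.9, 333.9]), array([65.5, 65.7]), np.float64(88.8)] [432. 322.]
r top [array([516.1, 550.1]), array([86.4, 89.5]), np.float64(44.4)] [473. 539.]
r top [array([563.5, 114.5]), array([83.6, 32.4]), np.float64(9.5)] [523. 106.]
r top [array([575.8,  39.9]), array([84.1, 34.9]), np.float64(15.0)] [535.  31.]
r top [array([587.9, -34.6]), array([84. , 30.9]), np.float64(7.7)] [547. -45.]
side 4240.5 [array([557.4,  33.8]), array([151. , 252.3]), np.float64(9.4)]
r side [array([237.9, 346.9]), array([84.5, 91.8]), np.float64(47.2)] [189. 341.]
r side [array([461.6, 309.6]), array([65.1, 65.7]), np.float64(1.6)] [429. 301.]
r side [array([562.5, 107.7]), array([83.1, 31.2]), np.float64(11.5)] [521. 104.]
r side [array([574.9,  34.6]), array([83.1, 28.9]), np.float64(8.8)] [534.  30.]
r side [array([587.2, -39. ]), array([81.9, 30. ]), np.float64(8.1)] [547. -44.]
[0.46351643 0.32912119 0.05      ] [0.46235677 0.32662368 0.062     ]
[0.46144864 0.32090692 0.05      ] [0.46154688 0.32829171 0.062     ]
```

View pics/z1.png

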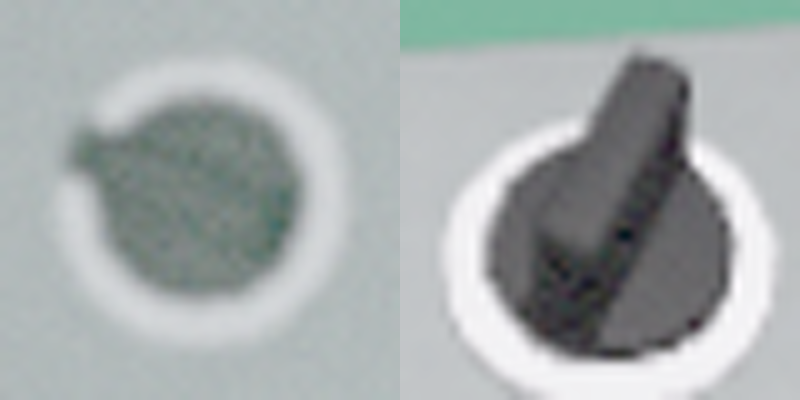

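```bash
python3 - <<'E'
from h import *
f=ray('side',331.5,331.3,.094);n=ray('side',321.7,348.5,.094)
d=f-n;print(f,n,(f+n)/2,np.hypot(*d[:2]),np.degrees(np.arctan2(d[1],d[0])))
T=cv2.imread('pics/t0.png')
for X in ([.46,.33],):
  print(ray('top',182,237.5,.094))
s=cv2.imread('pics/s0.png');t=T
# flux, driver pos
print(ray('top',209,152,.09),ray('side',227,325,.09),ray('top',340,136,.01))
E
```

```text
[0.45149828 0.30633784 0.094     ] [0.46923078 0.344371   0.094     ] [0.46036453 0.32535442 0.094     ] 0.04196382048900392 -114.99671451549987
[0.47020554 0.3477272  0.094     ]
[0.65716286 0.29005818 0.09      ] [0.65089113 0.29519561 0.09      ] [ 0.71064735 -0.00251868  0.01      ]
```

Bar direction is about 65° with centre near (0.461, 0.326). I'll move above it with tool y at −25°.

Call:
step_arm(series="0.1 0.3533 0 0 0 0.0355 0.6;0.1 0.3533 0 0 0 0.0355 0.6;0.1 0.3533 0 0 0 0.0355 0.6;0.1 0.3533 0 0 0 0.0355 0.6;0.1 0.3533 0 0 0 0.0355 0.6", squeeze=40)

```text
t: 0.72
ee_pos: [0.3112, -0.2009, 0.2482]
orientation: [-0.0, 0.941, 0.339, 0.0]
force: [0.3, -0.0, -0.2]
grip_width: 0.604
grasp_force: 0.0
```

Call:
step_arm(series="0.1 0.3533 0 0 0 0.0355 0.6;0.1 0.3533 0 0 0 0.0355 0.6;0.1 0.3533 0 0 0 0.0355 0.6;0.1 0.3533 0 0 0 0.0355 0.6;0.1 0.3533 0 0 0 0.0355 0.6")

```text
t: 1.35
ee_pos: [0.3863, 0.064, 0.2482]
orientation: [-0.0, 0.897, 0.442, 0.0]
force: [0.3, -0.8, -0.7]
grip_width: 0.599
grasp_force: 0.0
```

Call:
step_arm(series="0.1 0.3533 0 0 0 0.0355 0.6;0.1 0.3533 0 0 0 0.0355 0.6;0.1 0.3533 0 0 0 0.0355 0.6;0.1 0.3533 0 0 0 0.0355 0.6;0.1 0.3533 0 0 0 0.0355 0.6")

```text
t: 1.98
ee_pos: [0.4613, 0.3291, 0.2475]
orientation: [-0.0, 0.842, 0.539, -0.0]
force: [0.5, 0.2, -0.8]
grip_width: 0.596
grasp_force: 0.0
```

Call:
step_arm(series="0 -0.002 -0.08 0 0 0 0.6;0 -0.003 -0.15 0 0 0 0.6;0 -0.003 -0.19 0 0 0 0.6;0 -0.003 -0.216 0 0 0 0.6;0 -0.003 -0.216 0 0 0 0.4")

```text
t: 2.6
ee_pos: [0.46, 0.3232, 0.0847]
orientation: [-0.0, 0.843, 0.538, -0.002]
force: [0.0, -0.8, 1.0]
grip_width: 0.413
grasp_force: 0.0
```

Call:
step_arm(series="0 0 0 0 0 0 0.0;0 0 0 0 0 0 0.0;0 0 0 0 0 0 0.0;0 0 0 0 0 0 0.0;0 0 0 0 0 0 0.0", squeeze=40)

```text
t: 3.22
ee_pos: [0.4615, 0.3242, 0.0872]
orientation: [-0.0, 0.843, 0.538, 0.001]
force: [-3.5, 0.8, 6.7]
grip_width: 0.154
grasp_force: 43.8
```

```bash
python3 - <<'E'
from h import *
o=ctrl.observe();print(o['joints'].round(3),o['torque'].round(3),o['force'].round(1))
S=snap('side','s1')
a=cv2.resize((255*(S[300:380,270:400]/255.)**.6).astype(np.uint8),None,fx=5,fy=5,interpolation=cv2.INTER_CUBIC)
cv2.imwrite('pics/z2.png',a[...,::-1])
E
```

```text
[ 0.483  0.501 -0.289  0.78   0.     2.488] [0.057 0.588 0.128] [-3.5  0.8  6.7]
```

View pics/z2.png

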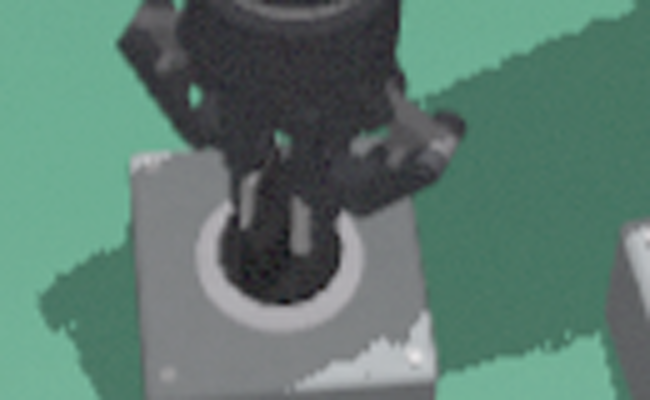

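The fingers hold the bar at 13 mm width. Now I'll turn anticlockwise.

Call:
step_arm(series="0 0 0.001 0 0 0.02 0;0 0 0.001 0 0 0.04 0;0 0 0.001 0 0 0.06 0;0 0 0.001 0 0 0.083 0;0 0 0.001 0 0 0.083 0")

```text
t: 3.9
ee_pos: [0.4633, 0.3239, 0.0873]
orientation: [0.001, 0.675, 0.738, 0.001]
force: [6.8, -1.0, -6.9]
grip_width: 0.154
grasp_force: 42.0
```

```bash
python3 - <<'E'
from h import *
o=ctrl.observe();print(o['joints'].round(3),o['torque'].round(3),o['force'].round(1))
E
```

```text
[ 0.482  0.501 -0.287  0.779 -0.002  1.964] [ 0.063 -1.37   0.197] [ 6.8 -1.  -6.9]
```

Call:
step_arm(series="0.001 0 0 0 0 0.02 0;0.001 0 0 0 0 0.04 0;0.001 0 0 0 0 0.06 0;0.001 0 0 0 0 0.083 0;0.001 0 0 0 0 0.083 0")

```text
t: 4.53
ee_pos: [0.4651, 0.3245, 0.0874]
orientation: [0.002, 0.462, 0.887, 0.002]
force: [10.1, 2.4, -9.1]
grip_width: 0.158
grasp_force: 41.6
```

```bash
python3 - <<'E'
from h import *
o=ctrl.observe();print(o['joints'].round(3),o['torque'].round(3),o['force'].round(1))
E
```

```text
[ 4.810e-01  5.030e-01 -2.850e-01  7.780e-01 -1.000e-03  1.442e+00] [ 0.635 -2.074  0.086] [10.1  2.4 -9.1]
```

Call:
step_arm(series="0.004 0.001 -0.002 0 0 0.02 0;0.005 0.001 -0.002 0 0 0.04 0;0.005 0.001 -0.002 0 0 0.06 0;0.005 0.001 -0.002 0 0 0.083 0;0.005 0.001 -0.002 0 0 0.083 0")

```text
t: 5.15
ee_pos: [0.4667, 0.326, 0.0872]
orientation: [0.001, 0.217, 0.976, 0.002]
force: [-3.2, 3.0, 9.9]
grip_width: 0.154
grasp_force: 44.6
```

```bash
python3 - <<'E'
from h import *
o=ctrl.observe();print(o['joints'].round(3),o['torque'].round(3),o['force'].round(1))
E
```

```text
[ 0.48   0.508 -0.276  0.783  0.002  0.919] [0.791 0.73  0.24 ] [-3.2  3.   9.9]
```

Call:
step_arm(series="0 0.001 0.001 0 0 0.02 0;0 0.001 0.001 0 0 0.04 0;0 0.001 0.001 0 0 0.06 0;0 0.001 0.001 0 0 0.083 0;0 0.001 0.001 0 0 0.083 0")

```text
t: 5.78
ee_pos: [0.467, 0.3278, 0.0873]
orientation: [0.001, -0.042, 0.999, 0.003]
force: [1.4, 9.7, -0.6]
grip_width: 0.153
grasp_force: 43.0
```

```bash
python3 - <<'E'
from h import *
o=ctrl.observe();print(o['joints'].round(3),o['torque'].round(3),o['force'].round(1))
E
```

```text
[ 0.482  0.509 -0.274  0.783  0.003  0.399] [ 2.199 -0.013  0.251] [ 1.4  9.7 -0.6]
```

Call:
step_arm(series="0 0.004 0 0 0 0.01 0;0 0.004 0 0 0 0.02 0;0 0.004 0 0 0 0.03 0;0 0.004 0 0 0 0.042 0;0 0.004 0 0 0 0.042 0")

```text
t: 6.4
ee_pos: [0.4689, 0.3285, 0.0879]
orientation: [0.003, -0.169, 0.986, -0.0]
force: [5.2, -1.6, 4.3]
grip_width: 0.156
grasp_force: 148.4
```

```bash
python3 - <<'E'
from h import *
o=ctrl.observe();print(o['joints'].round(3),o['torque'].round(3),o['force'].round(1))
q=o['orientation'];print(np.degrees(2*np.arctan2(q[2],q[1])))
E
```

```text
[ 0.485  0.511 -0.269  0.786 -0.002  0.144] [-0.25  -1.463 -2.5  ] [ 5.2 -1.6  4.3]
199.51653227732686
```

Torque rises sharply (−2.5 N·m), so the stop has been reached. I'll release, rise and look.

Call:
step_arm(series="0 0 0 0 0 -0.012 0;0 0 0 0 0 -0.02 0.5;0 0 0 0 0 -0.02 0.7;0 0 0 0 0 -0.02 0.7;0 0 0.05 0 0 -0.02 0.7")

```text
t: 7.02
ee_pos: [0.464, 0.3274, 0.122]
orientation: [-0.002, -0.11, 0.994, -0.001]
force: [0.8, -0.1, -0.1]
grip_width: 0.698
grasp_force: 0.0
```

Call:
step_arm(series="-0.02 -0.06 0.1 0 0 0 0.7;-0.1 -0.13 0.2 0 0 0 0.7;-0.1 -0.2 0.2 0 0 0 0.7;-0.1 -0.3 0.2 0 0 0 0.8;-0.1 -0.3 0.2 0 0 0 0.8")

```text
t: 7.65
ee_pos: [0.3903, 0.1018, 0.2747]
orientation: [0.001, -0.11, 0.994, -0.0]
force: [1.5, 0.7, 0.3]
grip_width: 0.799
grasp_force: 0.0
```

```bash
python3 - <<'E'
from h import *
T=snap('top','t2');S=snap('side','s2')
print(boards('top',T));print(boards('side',S))
a=[cv2.resize((255*(I/255.)**.5).astype(np.uint8),None,fx=10,fy=10,interpolation=cv2.INTER_CUBIC) for I in(T[223:263,175:215],S[325:365,305:345])]
cv2.imwrite('pics/z3.png',np.hstack(a)[...,::-1])
E
```

```text
[(444, -232, 49, 27, -82.7), (477, -215, 33, 29, -72.9), (488, -375, 48, 26, 71.0), (526, -377, 31, 24, 79.2), (595, -266, 45, 25, -52.9), (617, -240, 33, 28, -51.5)]
[(463, -234, 63, 47, 19.6), (608, -262, 63, 49, 38.2), (506, -385, 64, 46, 0.9)]
```

View pics/z3.png

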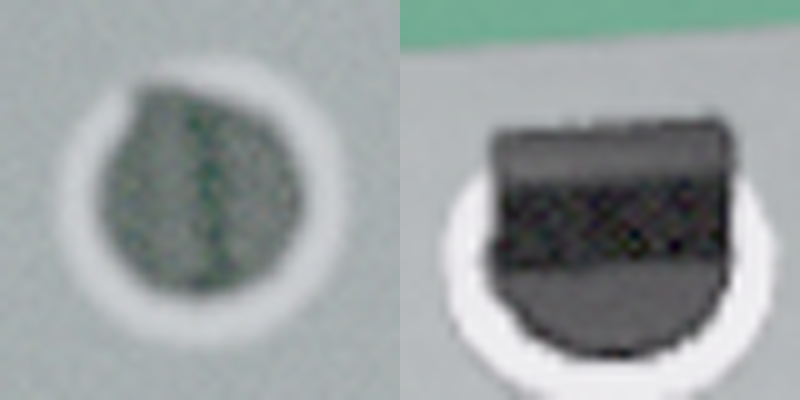

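The bar now lies at about 6°, in line with the case, so it is resting at the stop. Next is module A at roughly (0.465, −0.231), yaw 19.5°.

Call:
step_arm(series="0.085 -0.38 -0.07 0 0 0.0192 1;0.085 -0.38 -0.07 0 0 0.0192 1;0.085 -0.38 -0.07 0 0 0.0192 1;0.085 -0.38 -0.07 0 0 0.0192 1;0.085 -0.38 -0.07 0 0 0.0192 1")

```text
t: 8.38
ee_pos: [0.455, -0.1838, 0.2207]
orientation: [0.0, -0.169, 0.986, -0.0]
force: [0.3, 0.1, -0.1]
grip_width: 1.0
grasp_force: 0.0
```

Call:
step_arm(series="0.0146 -0.0637 -0.08 0 0 0 1;0.0146 -0.0637 -0.14 0 0 0 1;0.0146 -0.0637 -0.18 0 0 0 1;0.0146 -0.0637 -0.18 0 0 0 1;0.0146 -0.0637 -0.18 0 0 0 1")

```text
t: 9.0
ee_pos: [0.4663, -0.2295, 0.0875]
orientation: [0.001, -0.169, 0.986, -0.0]
force: [-0.2, -0.7, 0.2]
grip_width: 1.0
grasp_force: 0.0
```

```bash
python3 - <<'E'
from h import *
o=ctrl.observe();print(o['ee_pos'].round(4),o['orientation'].round(3))
T=snap('top','t3');S=snap('side','s3')
a=[cv2.resize((255*(I/255.)**.6).astype(np.uint8),None,fx=4,fy=4,interpolation=cv2.INTER_CUBIC) for I in(T[180:280,400:500],S[120:220,280:380])]
cv2.imwrite('pics/z4.png',np.hstack(a)[...,::-1])
E
```

```text
[ 0.4663 -0.2295  0.0875] [ 0.001 -0.169  0.986 -0.   ]
```

View pics/z4.png

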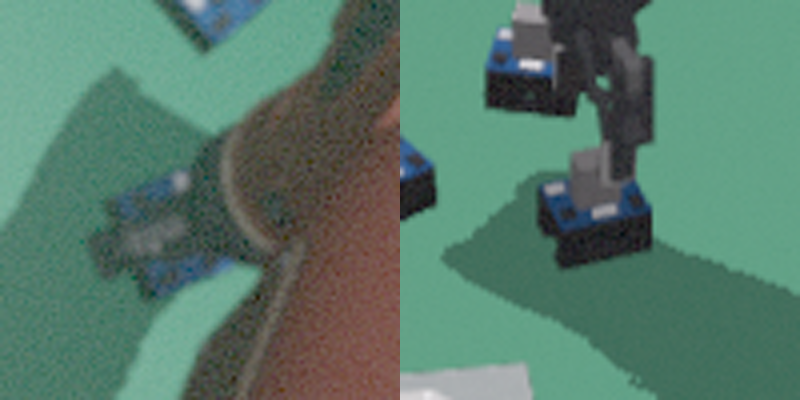

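The open fingers straddle the block in the side view (near fingertip about (335,165)). I'll check the offset by projection.

```bash
python3 - <<'E'
from h import *
q=np.radians(109.5);u=np.array([np.cos(q),np.sin(q)])
for d in(.0425,.05):
  for z in (.0875-.004,.0875-.017): print(d,z,proj('side',[*(np.array([.4663,-.2295])+d*u),z]))
for z in(.07,):print('block expected',proj('side',[.4663,-.2295,.07]), 'block seen top mid ~',280+(592-400)/4,120+150/4)
E
```

```text
0.0425 0.08349999999999999 [332.79463068 165.75441785]
0.0425 0.0705 [332.65559407 169.76894447]
0.05 0.08349999999999999 [333.78322239 167.61606967]
0.05 0.0705 [333.63698261 171.6315315 ]
block expected [327.21350452 159.60067417] block seen top mid ~ 328.0 157.5
```

Call:
step_arm(series="0 0 -0.02 0 0 0 1;0 0 -0.0353 0 0 0 1;0 0 -0.0353 0 0 0 0.5;0 0 -0.0353 0 0 0 0.3;0 0 -0.0353 0 0 0 0.2", squeeze=30)

```text
t: 9.72
ee_pos: [0.4657, -0.2296, 0.0601]
orientation: [0.0, -0.169, 0.986, -0.0]
force: [0.5, -0.5, 0.0]
grip_width: 0.378
grasp_force: 0.0
```

Call:
step_arm(series="0 0 0 0 0 0 0.1;0 0 0 0 0 0 0;0 0 0 0 0 0 0;0 0 0 0 0 0 0", squeeze=60)

```text
t: 10.22
ee_pos: [0.4655, -0.2294, 0.06]
orientation: [0.0, -0.169, 0.986, -0.0]
force: [-1.2, 0.6, 3.6]
grip_width: 0.219
grasp_force: 62.2
```

The grip is good (width 18.6 mm). I'll lift and carry it to in front of the rail at dock y = −75.

Call:
step_arm(series="0 0 0.04 0 0 0 0;0 0 0.09 0 0 0 0;0.03 0.08 0.09 0 0 -0.0283 0;0.052 0.16 0.09 0 0 -0.0283 0;0.052 0.24 0.09 0 0 -0.0283 0")

```text
t: 10.85
ee_pos: [0.5053, -0.0514, 0.1272]
orientation: [0.0, -0.08, 0.997, -0.0]
force: [0.5, -0.0, -3.0]
grip_width: 0.221
grasp_force: 61.3
```

Call:
step_arm(series="0 0 -0.035 0 0 0 0;0 0 -0.035 0 0 0 0;0 0 -0.035 0 0 0 0")

```text
t: 11.22
ee_pos: [0.5045, -0.0535, 0.1015]
orientation: [-0.0, -0.08, 0.997, -0.0]
force: [-0.8, -0.9, -1.8]
grip_width: 0.224
grasp_force: 61.1
```

```bash
python3 - <<'E'
from h import *
o=ctrl.observe();q=o['orientation'];print(o['ee_pos'].round(4),np.degrees(2*np.arctan2(q[2],q[1]))%360)
T=snap('top','t4');S=snap('side','s4')
print(boards('top',T));print(boards('side',S))
a=[cv2.resize((255*(I/255.)**.6).astype(np.uint8),None,fx=4,fy=4,interpolation=cv2.INTER_CUBIC) for I in(T[170:270,290:390],S[200:300,240:340])]
cv2.imwrite('pics/z5.png',np.hstack(a)[...,::-1])
E
```

```text
[ 0.5045 -0.0535  0.1015] 189.19416693887283
[(175, 738, 43, 28, 88.6), (506, -380, 62, 46, -8.4), (593, -269, 46, 21, -54.6)]
[(505, -101, 65, 47, 7.7), (608, -262, 63, 49, 38.2)]
```

View pics/z5.png

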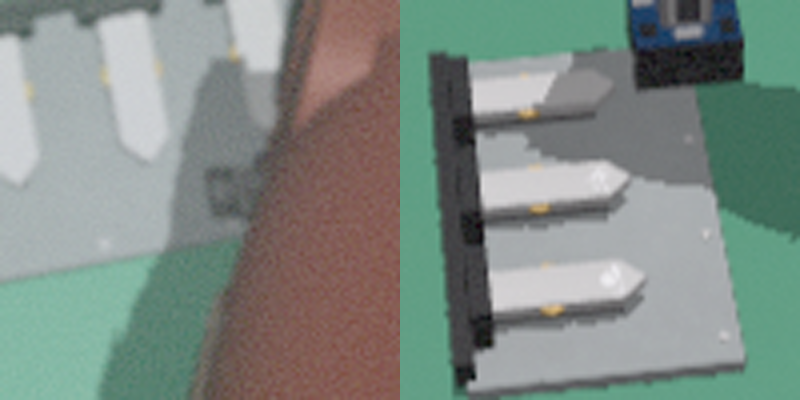

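Allowing for its height, the held module reads about 4 mm low in y in the side view. The rail line needs roughly +5.5 mm in y. I'll descend with that correction.

Call:
step_arm(series="0 0.0073 -0.015 0 0 0 0;0 0.0073 -0.032 0 0 0 0;0 0.0073 -0.032 0 0 0 0;0 0.0073 -0.032 0 0 0 0")

```text
t: 11.82
ee_pos: [0.5043, -0.0474, 0.0769]
orientation: [-0.0, -0.081, 0.997, 0.0]
force: [0.9, -0.1, -3.1]
grip_width: 0.221
grasp_force: 61.3
```

```bash
cat >> h.py <<'E'
def st():
    o=ctrl.observe();q=o['orientation'];print(o['ee_pos'].round(4),(np.degrees(2*np.arctan2(q[2],q[1]))%360).round(2),o['force'].round(1),o['torque'].round(2))
    d=(o['ee_pos'][:2]-[.567,.0385])*1000;c,s=np.cos(np.radians(9.3)),np.sin(np.radians(9.3));print('dock',np.round([c*d[0]+s*d[1],-s*d[0]+c*d[1]],1))
E
python3 - <<'E'
from h import *
st()
S=snap('side','s5')
a=[cv2.resize((255*(I/255.)**.6).astype(np.uint8),None,fx=7,fy=7,interpolation=cv2.INTER_CUBIC) for I in(S[195:275,250:350],)]
cv2.imwrite('pics/z6.png',np.hstack(a)[...,::-1])
E
```

```text
[ 0.5043 -0.0474  0.0769] 189.25 [ 0.9 -0.1 -3.1] [-0.03 -0.05  0.04]
dock [-75.8 -74.6]
```

View pics/z6.png

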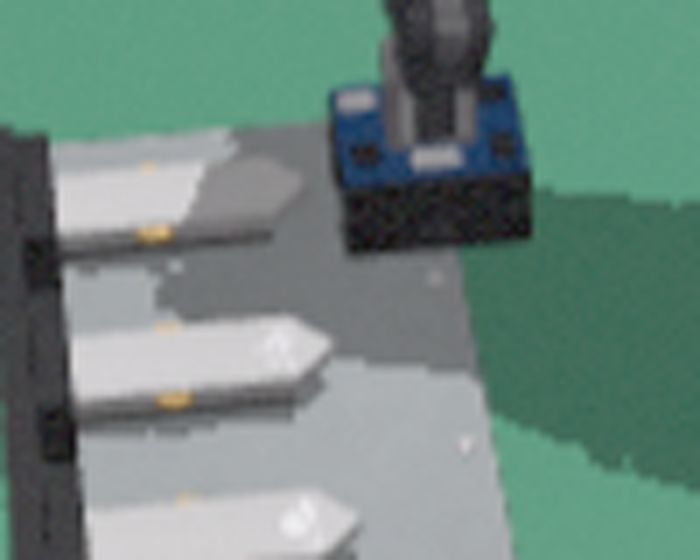

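```bash
sed -i 's/def boards(n,im):/def boards(n,im,zb=0.034):/; s/,0.034)\[:2\]/,zb)[:2]/' h.py; python3 - <<'E'
from h import *
S=cv2.imread('pics/s5.png')[...,::-1].copy()
print(boards('side',S,.0509))
E
```

```text
[(502, -51, 63, 45, 11.8), (606, -242, 62, 48, 38.2)]
```

The remaining lateral error is about 1 mm. I'll nudge it and slide slowly over the nose.

Call:
step_arm(series="0 -0.0016 0.0007 0 0 0 0;0.01 0 0.0007 0 0 0 0;0.02 0.0016 0.0007 0 0 0 0;0.03 0.0033 0.0007 0 0 0 0;0.04 0.005 0.0007 0 0 0 0")

```text
t: 12.5
ee_pos: [0.535, -0.0435, 0.0776]
orientation: [0.0, -0.081, 0.997, -0.0]
force: [-0.2, 0.2, -2.1]
grip_width: 0.224
grasp_force: 61.3
```

```bash
python3 -c "
from h import *
st()"
```

```text
[ 0.535  -0.0435  0.0776] 189.26 [-0.2  0.2 -2.1] [ 0.03 -0.01 -0.02]
dock [-44.8 -75.7]
```

Call:
step_arm(series="0.013 0.0021 0 0 0 0 0;0.026 0.0043 0 0 0 0 0;0.026 0.0043 0 0 0 0 0")

```text
t: 12.88
ee_pos: [0.5547, -0.0403, 0.0775]
orientation: [0.0, -0.081, 0.997, -0.0]
force: [0.7, 0.8, -3.9]
grip_width: 0.224
grasp_force: 61.3
```

```bash
python3 -c "
from h import *
st()"
```

```text
[ 0.5547 -0.0403  0.0775] 189.27 [ 0.7  0.8 -3.9] [ 0.01 -0.   -0.02]
dock [-24.8 -75.8]
```

Call:
step_arm(series="0.01 0.0016 0 0 0 0 0;0.02 0.0033 0 0 0 0 0;0.03 0.0049 0 0 0 0 0;0.04 0.0066 0 0 0 0 0;0.04 0.0066 0 0 0 0 0")

```text
t: 13.5
ee_pos: [0.5838, -0.0351, 0.077]
orientation: [-0.0, -0.081, 0.997, 0.0]
force: [-0.1, 1.0, -7.5]
grip_width: 0.221
grasp_force: 60.7
```

```bash
python3 -c "
from h import *
st()"
```

```text
[ 0.5838 -0.0351  0.077 ] 189.26 [-0.1  1.  -7.5] [ 0.29 -0.01 -0.04]
dock [  4.7 -75.3]
```

Call:
step_arm(series="0.005 0.0008 -0.0008 0 0 0 0;0.01 0.0016 -0.0008 0 0 0 0;0.013 0.0021 -0.0008 0 0 0 0;0.016 0.0026 -0.0008 0 0 0 0;0.016 0.0026 -0.0008 0 0 0 0")

```text
t: 14.12
ee_pos: [0.5971, -0.0333, 0.0774]
orientation: [0.001, -0.081, 0.997, 0.0]
force: [0.6, 1.2, -4.0]
grip_width: 0.222
grasp_force: 61.1
```

```bash
python3 -c "
from h import *
st()"
```

```text
[ 0.5971 -0.0333  0.0774] 189.26 [ 0.6  1.2 -4. ] [ 0.43 -0.24  0.05]
dock [ 18.1 -75.7]
```

Call:
step_arm(series="0.003 0.0005 0 0 0 0 0;0.003 0.0005 0 0 0 0 0;0.003 0.0005 0 0 0 0 0")

```text
t: 14.5
ee_pos: [0.5984, -0.0332, 0.0771]
orientation: [0.0, -0.081, 0.997, -0.0]
force: [-1.1, 0.2, -1.7]
grip_width: 0.223
grasp_force: 61.4
```

Call:
step_arm(series="0.003 0.0005 0 0 0 0 0;0.003 0.0005 0 0 0 0 0;0.003 0.0005 0 0 0 0 0")

```text
t: 14.88
ee_pos: [0.599, -0.033, 0.0767]
orientation: [-0.001, -0.081, 0.997, -0.0]
force: [-5.4, -1.8, 0.3]
grip_width: 0.222
grasp_force: 61.8
```

Call:
step_arm(series="0.004 0.0006 0 0 0 0 0;0.004 0.0006 0 0 0 0 0;0.004 0.0006 0 0 0 0 0")

```text
t: 15.25
ee_pos: [0.5993, -0.0328, 0.0763]
orientation: [-0.004, -0.08, 0.997, -0.0]
force: [-15.3, -3.6, 6.0]
grip_width: 0.223
grasp_force: 62.6
```

```bash
python3 -c "
from h import *
st()"
```

```text
[ 0.5993 -0.0328  0.0763] 189.21 [-15.3  -3.6   6. ] [-0.76  3.33  0.06]
dock [ 20.3 -75.6]
```

It's firmly at the stop (15 N with no further travel). I'll relieve, release and lift.

Call:
step_arm(series="-0.006 -0.001 0 0 0 0 0;-0.006 -0.001 0 0 0 0 0.4;-0.006 -0.001 0 0 0 0 0.8;-0.006 -0.001 0 0 0 0 0.8;-0.006 -0.001 0.08 0 0 0 0.9")

```text
t: 15.88
ee_pos: [0.5961, -0.0325, 0.1339]
orientation: [-0.004, -0.081, 0.997, 0.001]
force: [0.8, -1.3, 1.1]
grip_width: 0.903
grasp_force: 0.0
```

Call:
step_arm(series="0 0 0.08 0 0 0 1;-0.03 -0.08 0.1 0 0 0.0805 1;-0.03 -0.16 0.1 0 0 0.0805 1;0 -0.24 0.1 0 0 0.0805 1;0.02 -0.29 0.1 0 0 0.0805 1")

```text
t: 16.5
ee_pos: [0.6143, -0.2532, 0.2125]
orientation: [0.0, -0.328, 0.945, -0.001]
force: [0.7, 0.2, 0.9]
grip_width: 0.996
grasp_force: 0.0
```

```bash
python3 - <<'E'
from h import *
st()
T=snap('top','t6');S=snap('side','s6')
print(boards('side',S),boards('side',S,.05));print(boards('top',T,.05))
def c(im,u,v,w,h,k): return cv2.resize(im[v:v+h,u:u+w],None,fx=k,fy=k,interpolation=cv2.INTER_CUBIC)
cv2.imwrite('pics/z7.png',np.hstack([c(S,240,100,140,140,4)])[...,::-1])
E
```

```text
[ 0.6143 -0.2532  0.2125] 218.29 [0.7 0.2 0.9] [ 0.03 -0.04  0.03]
dock [  -0.5 -295.5]
[(599, -54, 64, 49, 9.8), (608, -261, 61, 47, 37.0), (506, -387, 64, 48, -9.0)] [(597, -38, 63, 48, 9.8), (606, -242, 60, 46, 37.0), (505, -365, 63, 47, -9.0)]
[(88, 727, 38, 27, -88.0), (581, -34, 45, 31, -81.1), (588, -265, 49, 22, -63.3)]
```

View pics/z7.png

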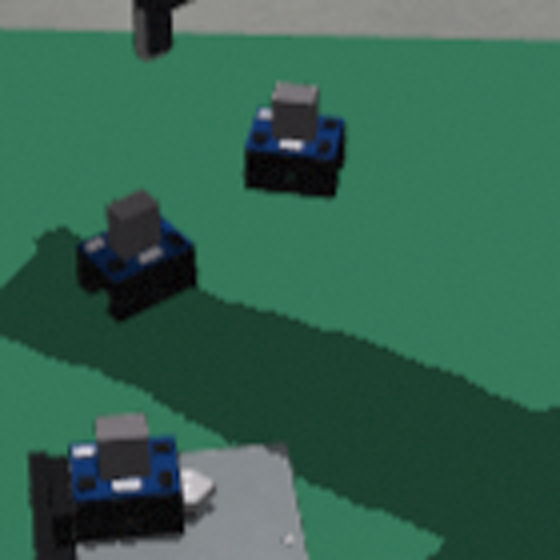

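Module A is home on the first rail (side image about (123,480) in the crop). Next is module B at about (0.610, −0.257), yaw 38°.

Call:
step_arm(series="-0.0055 -0.005 -0.08 0 0 0 1;-0.0055 -0.005 -0.15 0 0 0 1;-0.0055 -0.005 -0.185 0 0 0 1;-0.0055 -0.005 -0.2027 0 0 0 1;-0.0055 -0.005 -0.2027 0 0 0 0.7", squeeze=30)

```text
t: 17.23
ee_pos: [0.6097, -0.2539, 0.0598]
orientation: [-0.0, -0.328, 0.945, 0.0]
force: [0.3, 0.7, 0.5]
grip_width: 0.818
grasp_force: 0.0
```

Call:
step_arm(series="0 0 0 0 0 0 0.3;0 0 0 0 0 0 0.2;0 0 0 0 0 0 0.1;0 0 0 0 0 0 0;0 0 0 0 0 0 0")

```text
t: 17.85
ee_pos: [0.6104, -0.2546, 0.061]
orientation: [0.001, -0.327, 0.945, -0.001]
force: [-0.4, -0.7, 6.4]
grip_width: 0.229
grasp_force: 37.9
```

Call:
step_arm(series="0 0 0 0 0 0 0;0 0 0 0 0 0 0", squeeze=60)

```text
t: 18.1
ee_pos: [0.6104, -0.2546, 0.0611]
orientation: [0.001, -0.327, 0.945, -0.001]
force: [0.9, 0.7, 7.5]
grip_width: 0.225
grasp_force: 60.2
```

Call:
step_arm(series="0 0 0.06 0 0 0 0;-0.02 0.04 0.12 0 0 -0.02 0;-0.05 0.12 0.13 0 0 -0.045 0;-0.08 0.2 0.13 0 0 -0.07 0;-0.11 0.27 0.13 0 0 -0.08 0")

```text
t: 18.73
ee_pos: [0.5261, -0.0501, 0.1575]
orientation: [0.0, -0.08, 0.997, 0.0]
force: [0.7, 1.0, -2.0]
grip_width: 0.223
grasp_force: 59.8
```

Call:
step_arm(series="-0.03 0.06 0 0 0 0 0;-0.0464 0.1041 0 0 0 0 0;-0.0464 0.1041 -0.06 0 0 0 0;-0.0464 0.1041 -0.08 0 0 0 0;-0.0464 0.1041 -0.08 0 0 0 0")

```text
t: 19.35
ee_pos: [0.4912, 0.0265, 0.0964]
orientation: [-0.001, -0.082, 0.997, 0.0]
force: [-0.1, 0.4, -2.4]
grip_width: 0.219
grasp_force: 59.5
```

```bash
python3 -c "
from h import *
st()"
```

```text
[0.4912 0.0265 0.0964] 189.44 [-0.1  0.4 -2.4] [-0.01 -0.02  0.03]
dock [-76.8   0.4]
```

Call:
step_arm(series="0.001 -0.001 -0.015 0 0 0 0;0.001 -0.001 -0.0243 0 0 0 0;0.001 -0.001 -0.0243 0 0 0 0;0.001 -0.001 -0.0243 0 0 0 0")

```text
t: 19.85
ee_pos: [0.4934, 0.0255, 0.0795]
orientation: [0.0, -0.082, 0.997, -0.0]
force: [-1.3, 0.4, -2.6]
grip_width: 0.223
grasp_force: 59.7
```

```bash
python3 -c "
from h import *
st();S=snap('side','s8');print(boards('side',S,.051))"
```

```text
[0.4934 0.0255 0.0795] 189.42 [-1.3  0.4 -2.6] [-0.02 -0.01  0.05]
dock [-74.8  -0.9]
[(491, 20, 63, 47, 11.1), (597, -37, 62, 48, 9.5)]
```

Call:
step_arm(series="0.005 0.0015 -0.001 0 0 0 0;0.015 0.0031 -0.001 0 0 0 0;0.025 0.0047 -0.001 0 0 0 0;0.035 0.0063 -0.001 0 0 0 0;0.04 0.0071 -0.001 0 0 0 0")

```text
t: 20.52
ee_pos: [0.5238, 0.0309, 0.0784]
orientation: [0.0, -0.082, 0.997, -0.0]
force: [-0.3, -0.3, -1.6]
grip_width: 0.222
grasp_force: 59.7
```

```bash
python3 -c "
from h import *
st()"
```

```text
[0.5238 0.0309 0.0784] 189.43 [-0.3 -0.3 -1.6] [ 0.01 -0.01 -0.03]
dock [-43.8  -0.5]
```

Free of contact forces. I'll go on 45 mm.

Call:
step_arm(series="0.012 0.002 0 0 0 0 0;0.024 0.0039 0 0 0 0 0;0.036 0.0059 0 0 0 0 0;0.048 0.0079 0 0 0 0 0;0.06 0.0098 0 0 0 0 0")

```text
t: 21.15
ee_pos: [0.5662, 0.0385, 0.0775]
orientation: [-0.003, -0.082, 0.997, 0.0]
force: [-7.3, -0.5, -3.1]
grip_width: 0.225
grasp_force: 59.7
```

Call:
step_arm(series="0.006 0.001 0 0 0 0 0;0.012 0.002 0 0 0 0 0;0.018 0.003 0 0 0 0 0;0.018 0.003 0 0 0 0 0")

```text
t: 21.65
ee_pos: [0.5826, 0.0409, 0.0784]
orientation: [0.001, -0.082, 0.997, 0.0]
force: [3.0, 2.4, -4.6]
grip_width: 0.219
grasp_force: 59.5
```

```bash
python3 -c "
from h import *
st()"
```

```text
[0.5826 0.0409 0.0784] 189.45 [ 3.   2.4 -4.6] [ 0.78 -0.53 -0.01]
dock [15.8 -0.1]
```

Call:
step_arm(series="0.003 0.0005 0 0 0 0 0;0.005 0.0008 0 0 0 0 0;0.005 0.0008 0 0 0 0 0")

```text
t: 22.02
ee_pos: [0.5861, 0.0411, 0.0788]
orientation: [0.001, -0.082, 0.997, -0.0]
force: [1.1, 2.2, -2.3]
grip_width: 0.222
grasp_force: 59.7
```

Call:
step_arm(series="0.003 0.0005 0 0 0 0 0;0.003 0.0005 0 0 0 0 0;0.003 0.0005 0 0 0 0 0")

```text
t: 22.4
ee_pos: [0.5873, 0.0414, 0.0784]
orientation: [-0.0, -0.082, 0.997, -0.0]
force: [-1.1, 1.5, -1.4]
grip_width: 0.221
grasp_force: 59.9
```

```bash
python3 -c "
from h import *
st()"
```

```text
[0.5873 0.0414 0.0784] 189.42 [-1.1  1.5 -1.4] [0.39 0.58 0.08]
dock [20.5 -0.5]
```

Call:
step_arm(series="0.004 0.0006 0 0 0 0 0;0.004 0.0006 0 0 0 0 0;0.004 0.0006 0 0 0 0 0")

```text
t: 22.78
ee_pos: [0.5877, 0.0415, 0.0778]
orientation: [-0.003, -0.082, 0.997, -0.0]
force: [-11.3, -1.2, 3.1]
grip_width: 0.225
grasp_force: 60.6
```

Call:
step_arm(series="0.004 0.0006 0 0 0 0 0;0.004 0.0006 0 0 0 0 0;0.004 0.0006 0 0 0 0 0")

```text
t: 23.15
ee_pos: [0.588, 0.0416, 0.0774]
orientation: [-0.005, -0.082, 0.997, -0.001]
force: [-19.9, -2.6, 9.7]
grip_width: 0.225
grasp_force: 61.5
```

Stopped at about 20 N. I'll release and head for module C.

Call:
step_arm(series="-0.008 -0.0013 0 0 0 0 0;-0.008 -0.0013 0 0 0 0 0.4;-0.008 -0.0013 0 0 0 0 0.7;-0.008 -0.0013 0 0 0 0 0.7;-0.008 -0.0013 0.08 0 0 0 0.7")

```text
t: 23.78
ee_pos: [0.585, 0.0414, 0.1355]
orientation: [-0.004, -0.082, 0.997, 0.0]
force: [0.6, 0.3, -0.5]
grip_width: 0.704
grasp_force: 0.0
```

Call:
step_arm(series="0 0 0.08 0 0 0 0.7;-0.08 -0.04 0.12 0 0 0 1;-0.12 -0.12 0.12 0 0 0 1;-0.12 -0.2 0.12 0 0 0 1;-0.12 -0.27 0.12 0 0 0 1")

```text
t: 24.4
ee_pos: [0.4975, -0.1629, 0.2294]
orientation: [0.001, -0.082, 0.997, -0.001]
force: [1.0, 0.5, 0.1]
grip_width: 1.001
grasp_force: 0.0
```

```bash
python3 - <<'E'
from h import *
st()
T=snap('top','t9');S=snap('side','s9')
print(boards('side',S),boards('side',S,.05));print(boards('top',T))
def c(im,u,v,w,h,k): return cv2.resize(im[v:v+h,u:u+w],None,fx=k,fy=k,interpolation=cv2.INTER_CUBIC)
cv2.imwrite('pics/z8.png',np.hstack([c(S,290,105,50,50,8),c(T,485,190,50,50,8)])[...,::-1])
E
```

```text
[ 0.4975 -0.1629  0.2294] 189.46 [1.  0.5 0.1] [ 0.01 -0.08 -0.03]
dock [-101.2 -187.5]
[(586, 21, 64, 52, 8.9), (599, -54, 64, 49, 9.5), (506, -387, 64, 48, -9.0)] [(584, 35, 63, 51, 8.9), (597, -38, 63, 48, 9.5), (505, -365, 63, 47, -9.0)]
[(175, 738, 43, 28, 88.6), (568, 38, 44, 24, -80.5), (583, -36, 47, 29, -80.5)]
```

View pics/z8.png

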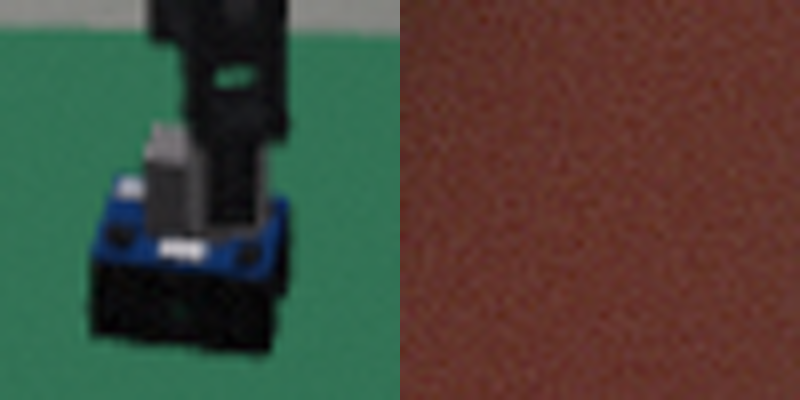

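```bash
python3 - <<'E'
from h import *
for a,b,z in(((90,337),(270,353),0),((96,255),(275,277),.034),((115,180),(96,255),.034)):
    p=[ray('side',290+x/8,105+y/8,z) for x,y in(a,b)];d=p[0]-p[1];print(p,np.degrees(np.arctan2(d[1],d[0])))
E
```

```text
[array([ 5.39915365e-01, -3.67744412e-01,  1.11022302e-16]), array([ 0.47641902, -0.36095615,  0.        ])] -6.102192227135
[array([ 0.53743413, -0.36984216,  0.034     ]), array([ 0.47517948, -0.35962561,  0.034     ])] -9.319684475160308
[array([ 0.53261181, -0.41331317,  0.034     ]), array([ 0.53743413, -0.36984216,  0.034     ])] -96.33004255654424
```

Module C's yaw is about −7.5°. I'll move over it, descend and grip.

Call:
step_arm(series="0.004 -0.08 0 0 0 -0.02 1;0.008 -0.16 0 0 0 -0.047 1;0.014 -0.24 0 0 0 -0.047 1;0.014 -0.2925 -0.04 0 0 -0.047 1;0.014 -0.2925 -0.1 0 0 -0.047 1", squeeze=30)

```text
t: 25.12
ee_pos: [0.509, -0.3842, 0.1533]
orientation: [0.001, 0.067, 0.998, -0.001]
force: [0.0, 1.0, -0.7]
grip_width: 1.002
grasp_force: 0.0
```

Call:
step_arm(series="0 0 -0.06 0 0 0 1;0 0 -0.1 0 0 0 1;0 0 -0.1253 0 0 0 1;0 0 -0.1253 0 0 0 1;0 0 -0.1253 0 0 0 0.5")

```text
t: 25.75
ee_pos: [0.5088, -0.3808, 0.0605]
orientation: [0.0, 0.065, 0.998, -0.0]
force: [-0.0, 0.2, -0.2]
grip_width: 0.818
grasp_force: 0.0
```

Call:
step_arm(series="0 0 0 0 0 0 0.3;0 0 0 0 0 0 0.2;0 0 0 0 0 0 0.1;0 0 0 0 0 0 0;0 0 0 0 0 0 0")

```text
t: 26.38
ee_pos: [0.5085, -0.3808, 0.0602]
orientation: [0.0, 0.065, 0.998, -0.0]
force: [-1.0, 0.7, 6.1]
grip_width: 0.228
grasp_force: 30.2
```

Call:
step_arm(series="0 0 0 0 0 0 0;0 0 0 0 0 0 0", squeeze=60)

```text
t: 26.62
ee_pos: [0.5086, -0.3809, 0.0603]
orientation: [0.0, 0.065, 0.998, -0.0]
force: [-0.5, 0.1, 6.9]
grip_width: 0.223
grasp_force: 59.6
```

Call:
step_arm(series="0 0 0.05 0 0 0 0;0 0.05 0.12 0 0 0.02 0;-0.01 0.13 0.13 0 0 0.0465 0;-0.02 0.21 0.13 0 0 0.0465 0;-0.03 0.29 0.13 0 0 0.0465 0")

```text
t: 27.25
ee_pos: [0.485, -0.1611, 0.1569]
orientation: [-0.0, -0.08, 0.997, 0.0]
force: [1.4, 0.2, -2.7]
grip_width: 0.224
grasp_force: 59.2
```

Call:
step_arm(series="-0.002 0.08 0 0 0 0 0;-0.004 0.16 0 0 0 0 0;-0.006 0.24 0 0 0 0 0;-0.007 0.31 0 0 0 0 0;-0.007 0.351 0 0 0 0 0")

```text
t: 27.88
ee_pos: [0.4796, 0.1026, 0.1568]
orientation: [-0.0, -0.082, 0.997, 0.0]
force: [0.6, -0.7, -2.9]
grip_width: 0.226
grasp_force: 59.4
```

Call:
step_arm(series="0 0 -0.04 0 0 0 0;0 0 -0.08 0 0 0 0;0 0 -0.08 0 0 0 0;0 0 -0.08 0 0 0 0")

```text
t: 28.38
ee_pos: [0.4808, 0.1002, 0.0978]
orientation: [0.0, -0.081, 0.997, -0.0]
force: [0.8, -0.6, -2.8]
grip_width: 0.22
grasp_force: 59.3
```

```bash
python3 -c "
from h import *
st()"
```

```text
[0.4808 0.1002 0.0978] 189.24 [ 0.8 -0.6 -2.8] [-0.03 -0.01  0.02]
dock [-75.1  74.8]
```

Good position; I'll descend to 0.0778 and check with the camera.

Call:
step_arm(series="0 0 -0.015 0 0 0 0;0 0 -0.0265 0 0 0 0;0 0 -0.0265 0 0 0 0;0 0 -0.0265 0 0 0 0")

```text
t: 28.88
ee_pos: [0.4805, 0.1002, 0.0772]
orientation: [-0.0, -0.081, 0.997, -0.0]
force: [0.3, 1.0, -2.2]
grip_width: 0.218
grasp_force: 59.4
```

```bash
python3 -c "
from h import *
st();S=snap('side','s10');print(boards('side',S,.051))"
```

```text
[0.4805 0.1002 0.0772] 189.25 [ 0.3  1.  -2.2] [-0.02  0.02 -0.02]
dock [-75.4  74.9]
[(479, 97, 63, 47, 9.5), (584, 36, 63, 51, 9.2), (597, -37, 62, 48, 9.5)]
```

Call:
step_arm(series="0.005 -0.0002 0.0005 0 0 0 0;0.015 0.0014 0.0005 0 0 0 0;0.025 0.003 0.0005 0 0 0 0;0.035 0.0047 0.0005 0 0 0 0;0.04 0.0056 0.0005 0 0 0 0")

```text
t: 29.55
ee_pos: [0.5111, 0.1046, 0.0775]
orientation: [0.0, -0.081, 0.997, 0.0]
force: [-0.7, 0.2, -3.2]
grip_width: 0.222
grasp_force: 59.4
```

```bash
python3 -c "
from h import *
st()"
```

```text
[0.5111 0.1046 0.0775] 189.26 [-0.7  0.2 -3.2] [0.11 0.02 0.03]
dock [-44.5  74.3]
```

Call:
step_arm(series="0.012 0.002 0 0 0 0 0;0.024 0.0039 0 0 0 0 0;0.036 0.0059 0 0 0 0 0;0.048 0.0079 0 0 0 0 0;0.06 0.0098 0 0 0 0 0")

```text
t: 30.18
ee_pos: [0.5535, 0.1121, 0.0766]
orientation: [-0.002, -0.081, 0.997, 0.0]
force: [-6.7, 1.3, -2.5]
grip_width: 0.219
grasp_force: 59.5
```

Call:
step_arm(series="0.006 0.001 0 0 0 0 0;0.012 0.002 0 0 0 0 0;0.018 0.003 0 0 0 0 0;0.018 0.003 0 0 0 0 0")

```text
t: 30.68
ee_pos: [0.5707, 0.1145, 0.0777]
orientation: [0.001, -0.081, 0.997, 0.0]
force: [5.7, 3.4, -3.5]
grip_width: 0.226
grasp_force: 59.3
```

Call:
step_arm(series="0.003 0.0005 0 0 0 0 0;0.006 0.001 0 0 0 0 0;0.008 0.0013 0 0 0 0 0;0.008 0.0013 0 0 0 0 0")

```text
t: 31.18
ee_pos: [0.5737, 0.1149, 0.0772]
orientation: [-0.001, -0.081, 0.997, -0.0]
force: [-4.9, 1.0, 0.1]
grip_width: 0.227
grasp_force: 59.7
```

```bash
python3 -c "
from h import *
st()"
```

```text
[0.5737 0.1149 0.0772] 189.26 [-4.9  1.   0.1] [0.35 1.19 0.15]
dock [19.  74.3]
```

Call:
step_arm(series="0.004 0.0006 0 0 0 0 0;0.004 0.0006 0 0 0 0 0;0.004 0.0006 0 0 0 0 0")

```text
t: 31.55
ee_pos: [0.5744, 0.1149, 0.0767]
orientation: [-0.003, -0.081, 0.997, -0.0]
force: [-11.8, -1.4, 3.4]
grip_width: 0.225
grasp_force: 60.2
```

Call:
step_arm(series="0.003 0.0005 0 0 0 0 0;0.003 0.0005 0 0 0 0 0;0.003 0.0005 0 0 0 0 0")

```text
t: 31.92
ee_pos: [0.5747, 0.115, 0.0767]
orientation: [-0.005, -0.081, 0.997, -0.001]
force: [-19.7, -2.7, 11.5]
grip_width: 0.219
grasp_force: 61.3
```

Home. I'll release, lift, back off towards the robot and check everything.

Call:
step_arm(series="-0.008 -0.0013 0 0 0 0 0;-0.008 -0.0013 0 0 0 0 0.4;-0.008 -0.0013 0 0 0 0 0.7;-0.008 -0.0013 0 0 0 0 0.7;-0.008 -0.0013 0.08 0 0 0 0.7")

```text
t: 32.55
ee_pos: [0.5715, 0.1145, 0.1345]
orientation: [-0.004, -0.081, 0.997, -0.0]
force: [0.3, -0.4, -0.0]
grip_width: 0.702
grasp_force: 0.0
```

Call:
step_arm(series="0 0 0.08 0 0 0 0.7;-0.08 0 0.16 0 0 0 0.6;-0.16 0.04 0.18 0 0 0 0.6;-0.24 0.04 0.18 0 0 0 0.6;-0.3 0.04 0.18 0 0 0 0.6")

```text
t: 33.17
ee_pos: [0.3501, 0.145, 0.2731]
orientation: [0.001, -0.081, 0.997, 0.0]
force: [0.1, 1.0, 0.0]
grip_width: 0.602
grasp_force: 0.0
```

```bash
python3 - <<'E'
from h import *
st()
T=snap('top','t11');S=snap('side','s11')
print(boards('side',S,.05));print(boards('top',T,.05))
def c(im,u,v,w,h,k): return cv2.resize(im[v:v+h,u:u+w],None,fx=k,fy=k,interpolation=cv2.INTER_CUBIC)
cv2.imwrite('pics/z9.png',np.hstack([c(S,235,195,160,200,3),c(T,160,140,100,150,4)])[...,::-1])
E
```

```text
[0.3501 0.145  0.2731] 189.26 [0.1 1.  0. ] [ 0.04 -0.02  0.04]
dock [-196.8  140.2]
[(572, 109, 63, 51, 9.5), (584, 35, 63, 51, 9.2), (597, -38, 63, 48, 9.5)]
[(553, 112, 44, 24, -80.5), (565, 39, 45, 24, -83.0), (597, -31, 65, 46, 9.3)]
```

View pics/z9.png

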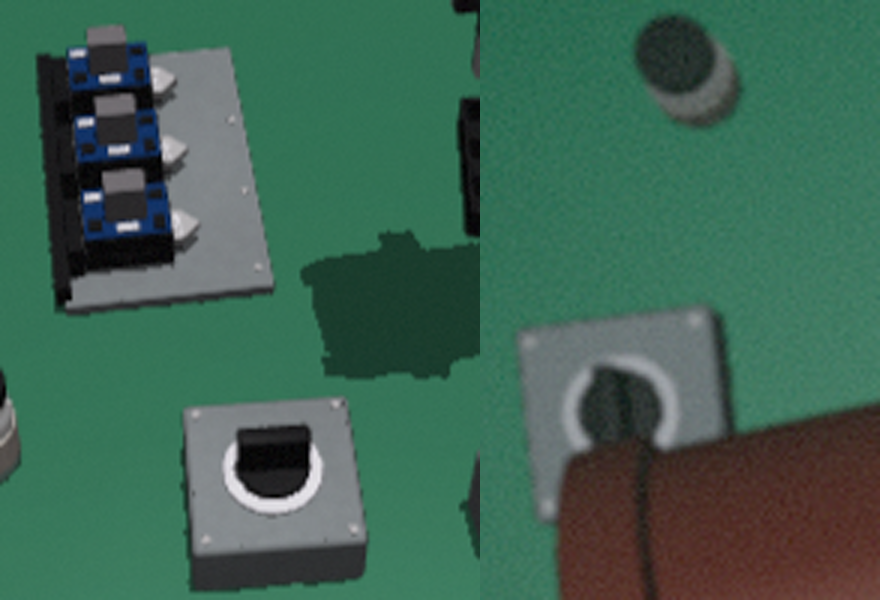

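All three modules are home in a row (side x/y spacing matches the rails) and the selector is still at its stop. I'll go to the knob.

Call:
step_arm(series="0.04 0.06 0 0 0 -0.008 0.6;0.08 0.12 0 0 0 -0.008 0.6;0.12 0.18 -0.03 0 0 -0.008 0.6;0.1559 0.2447 -0.07 0 0 -0.008 0.6;0.1559 0.2447 -0.1 0 0 -0.008 0.6", squeeze=40)

```text
t: 33.9
ee_pos: [0.4698, 0.331, 0.1951]
orientation: [-0.0, -0.057, 0.998, 0.0]
force: [0.4, -0.6, 0.3]
grip_width: 0.599
grasp_force: 0.0
```

Call:
step_arm(series="0 0 -0.05 0 0 0 0.6;0 0 -0.1 0 0 0 0.6;0 0 -0.13 0 0 0 0.6;0 0 -0.147 0 0 0 0.6;0 0 -0.147 0 0 0 0.4")

```text
t: 34.52
ee_pos: [0.4683, 0.3282, 0.0868]
orientation: [-0.0, -0.055, 0.998, -0.0]
force: [0.4, -0.3, 1.1]
grip_width: 0.41
grasp_force: 0.0
```

Call:
step_arm(series="0 0 0 0 0 0 0.2;0 0 0 0 0 0 0.1;0 0 0 0 0 0 0;0 0 0 0 0 0 0;0 0 0 0 0 0 0")

```text
t: 35.15
ee_pos: [0.4691, 0.3285, 0.0884]
orientation: [0.001, -0.056, 0.998, 0.0]
force: [-0.4, -1.7, 7.0]
grip_width: 0.154
grasp_force: 42.1
```

```bash
python3 -c "
from h import *
st()"
```

```text
[0.4691 0.3285 0.0884] 186.36 [-0.4 -1.7  7. ] [-0.32  0.09  0.01]
dock [-49.7 302.1]
```

Gripped centrally with no torque. Now −90° in three calls.

Call:
step_arm(series="-0.001 0 0 0 0 -0.02 0;-0.002 0 0 0 0 -0.04 0;-0.002 0 0 0 0 -0.06 0;-0.002 0 0 0 0 -0.0833 0;-0.002 0 0 0 0 -0.0833 0")

```text
t: 35.78
ee_pos: [0.4685, 0.3258, 0.0884]
orientation: [0.002, 0.207, 0.978, -0.002]
force: [3.8, -14.4, 9.0]
grip_width: 0.155
grasp_force: 42.5
```

Call:
step_arm(series="0 0 0 0 0 -0.02 0;0 0 0 0 0 -0.04 0;0 0 0 0 0 -0.06 0;0 0 0 0 0 -0.0833 0;0 0 0 0 0 -0.0833 0")

```text
t: 36.4
ee_pos: [0.4668, 0.3236, 0.0883]
orientation: [0.002, 0.453, 0.892, -0.004]
force: [-3.1, -24.2, 19.0]
grip_width: 0.152
grasp_force: 44.0
```

Call:
step_arm(series="0 0 0 0 0 -0.02 0;0 0 0 0 0 -0.04 0;0 0 0 0 0 -0.06 0;0 0 0 0 0 -0.0833 0;0 0 0 0 0 -0.0833 0")

```text
t: 37.02
ee_pos: [0.4641, 0.3226, 0.0882]
orientation: [0.002, 0.668, 0.744, -0.006]
force: [-12.3, -29.2, 30.2]
grip_width: 0.155
grasp_force: 45.6
```

```bash
python3 -c "
from h import *
st()"
```

```text
[0.4641 0.3226 0.0882] 96.16 [-12.3 -29.2  30.2] [-6.22  2.79  0.1 ]
dock [-55.6 297. ]
```

Turned 90.2°. I'll ease the side load, release and lift.

Call:
step_arm(series="-0.002 -0.004 -0.002 0 0 0 0;-0.002 -0.004 -0.002 0 0 0 0.2;-0.002 -0.004 -0.002 0 0 0 0.5;-0.002 -0.004 -0.002 0 0 0 0.6;-0.002 -0.004 0.05 0 0 0 0.6")

```text
t: 37.65
ee_pos: [0.4636, 0.3245, 0.1226]
orientation: [-0.001, 0.666, 0.746, -0.002]
force: [0.7, 0.8, 0.1]
grip_width: 0.602
grasp_force: 0.0
```

Call:
step_arm(series="0 0 0.08 0 0 0 0.6;-0.03 -0.06 0.14 0 0 0 0.6;-0.1 -0.14 0.2 0 0 0 0.6;-0.12 -0.2 0.2 0 0 0 0.6;-0.12 -0.2 0.2 0 0 0 0.6")

```text
t: 38.28
ee_pos: [0.3742, 0.1737, 0.2758]
orientation: [0.001, 0.667, 0.745, 0.001]
force: [-0.2, -0.4, 0.1]
grip_width: 0.601
grasp_force: 0.0
```

```bash
python3 - <<'E'
from h import *
st()
T=snap('top','t12');S=snap('side','s12')
print(boards('side',S,.05))
def c(im,u,v,w,h,k): return cv2.resize((255*(im[v:v+h,u:u+w]/255.)**.6).astype(np.uint8),None,fx=k,fy=k,interpolation=cv2.INTER_CUBIC)
cv2.imwrite('pics/z10.png',np.hstack([c(S,235,195,130,190,3),c(T,170,210,60,95,6)])[...,::-1])
E
```

```text
[0.3742 0.1737 0.2758] 96.33 [-0.2 -0.4  0.1] [ 0.01  0.04 -0.04]
dock [-168.4  164.6]
[(572, 109, 63, 52, 9.5), (584, 35, 63, 51, 9.2), (597, -38, 63, 48, 9.5)]
```

View pics/z10.png

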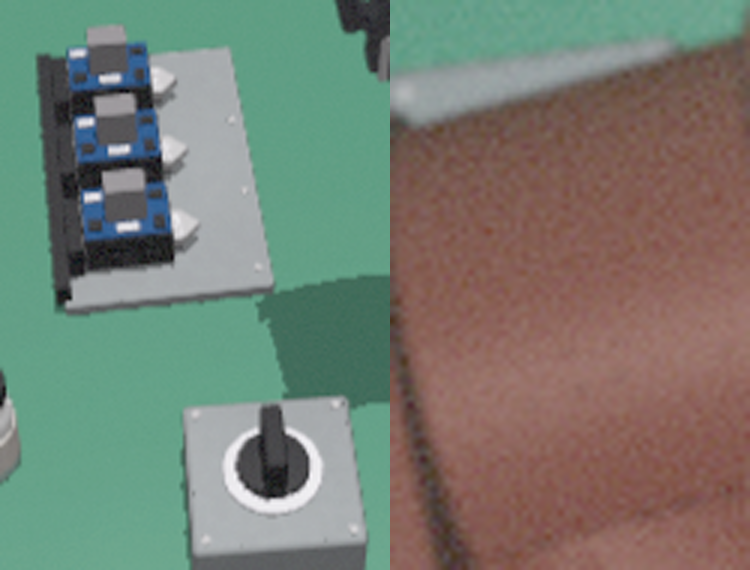

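The selector bar is now square to the case, which is 90° or three clicks. All three modules are still home, so I'll hand it in.

```bash
python3 -c "
from rig import ctrl
print(ctrl.hand_in())"
```

```text
the job is handed in; nothing more can be done
None
```

The job is handed in (no verdict came back): the selector was turned back to its stop, all three modules were slid home against their rail stops, and the selector was then turned three clicks clockwise, with the final side view agreeing.

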